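Send a batch of connectors to be cleaned

ROBOT

A 7-joint arm with a two-finger parallel gripper is mounted at the origin on the work surface. World frame = base frame: x ahead of the robot, y to its left, z up, the work surface at z = 0. Lengths are in m, angles in degrees, forces in N, time in s.
With the tool pointing down it reaches from about 0.4 to 0.925 m from the base axis. Payload 5.6 kg.
Tool frame: the origin (TCP) lies on the mounting face of the last link; the fingertips stand 173 mm ahead of it and the grasp point (between the pads) lies 155 mm ahead of it; z points along the fingers, y is the line along which they close (so a half turn about z gives the same grasp; the last joint's range is limited). The gripper opens to 85 mm and grips with 20 to 120 N. Pads are 22 mm wide; open, the fingers measure 114 mm over their backs; the gripper's body (76 mm by 85 mm) begins 54 mm behind the grasp point. The pads swing forward as they close: fully open they stand 13 mm farther back than shut.
Start: joints at [65.776, 26.786, -0.665, 91.828, 0.344, 61.387, -3.226], TCP at [0.241, -0.604, 0.405] pointing down, gripper open.
Joint ranges: [-144.91, 144.91], [-17.63, 115.5], [-89.93, 88.59], [15.96, 139.68], [-74.01, 254.01], [8.47, 105.57], [-167.45, 167.45]. Speed limits (degrees/s): [147.25, 147.25, 180, 180, 180, 180, 180].

INTERFACE

Orientations are given as a 3x3 rotation matrix whose columns are the frame's x, y, z axes.
In Python, from rig import r, grab_frame, get_calibration, ticket gives the robot as it stands.
- The arm moves only by the shell command python3 -m pendant 'ROWS' [FORCE]. ROWS is JSON, a list of rows, each an object of numbers: "tx", "ty", "tz": the shift along the tool's x, y, z in cm; "yaw": the turn about the tool's z in rad; "fingers": the closure, from 0 (fully open) to 1 (shut). A call has 1 to 20 rows; each row is the pose to reach, as a shift and turn from the pose commanded when the call began, along the tool's axes at that moment; what a row does not reach only later rows make up. A row lasts 1/10 s, in which the tool goes at most 50 mm and 8.59 degrees, less where a joint would pass 70% of its speed; a pose out of reach is approached as far as the arm can. A call with a gripper value outside its range is refused whole. The fingers move at their own pace and stop on an object; FORCE is the grip in N (left out, the last holds). Time passes only in rows, so rows that repeat a pose let the fingers close. It gives the time, the measured TCP pose, the force, the opening and the grip force at its end, in the units of the state.
- r.state(): the state, without advancing time (a new reading comes with each control period).
- grab_frame(name): name is "scene" or "top" or "wrist"; returns (picture, depth): 420x560x3 uint8, red, green, blue; 420x560 float32, m along the optical axis (not along the pixel's ray), 0 where there is no reading.
- get_calibration(name): a dict with "mtx" (3x3 intrinsics, pixels), "origin" and "orientation" of the camera in the world. Camera axes: x right, y down, z forward; pixel columns grow to the right and rows downward; lengths in m; the calibration is good to about 2 mm. A picture is of the moment at which its call begins: read the wrist's pose just before it. get_calibration takes no time and is no camera call; for the wrist camera it gives the pose at the moment of the call.
- ticket.finish_job(): hands the job in; it is judged then, once.
The state is a dict: "clock": time; "joint_positions": joint angles; "qvel": joint speeds; "joint_torque": joint torques, N m; "tcp_pos": TCP position; "tcp_rot": TCP orientation; "contact_force": force on the tool from outside, world axes, zero at the start; "wrist_torque": the same for the moment, N m; "width": finger opening in m; "grip_force": force on a finger pad.
Only numpy, scipy, OpenCV 4.12 (cv2) and the standard library are available. Lean on these libraries where they do the work, as an engineer would, in place of code of your own. Each camera call takes 0.05 s, during which the arm holds its last target. There are 200 camera calls.

TASK

Book the batch in by turning the jar on the scanner's pad until its bar-marked label faces straight at the scanner, and let go of it there. Then turn the covered parts carousel by its orange hub to bring the compartments to the window one after another, and move every brass connector (there may be two or three) into the steel dish; when all are in, push the red pump cap of the cleaner bottle fully down and let it spring back up. At the end the jar should still stand centred on its pad with the label facing the scanner, the compartment with the black terminal block should be turned to the middle of the window with the block still in it, and the other things on the bench should be left where they are.

Things in the scene. Friction and masses are not known exactly. Their poses are not given: they have to be found in the camera images.
- carousel: Fixed part of the parts carousel: black foot under a clear dust cover, 290 x 290 mm, top 73 mm above the table, closed at back and sides. Origin on the turning axis at table height; -x points out of the window. Seen from above the cover is open for |y| < 65 mm (yellow strips), x < 40 mm, so only the compartment turned to -x can be picked.
- rotor (a joint): Carousel angle (rad), counterclockwise from above, no stops; stays where left (friction 0.06 N m). Four open quarter-circle compartments, radius 40 (drum, top 53 mm above table) to 124 mm; floor 20 mm, rim 35 mm, 4 mm thick dividers 28 mm above table. At 0 their centres lie at -x, -y, +x, +y of the carousel; at q, turned by q. Contents turn with it.
- hub_grip (a point): Point on the turning axis, 106 mm above the table, in the orange hub grip: bar 56 mm long, 20 mm thick, 32 mm high (top 117 mm above the table), to pinch across its thickness from above. The point's axes turn with the rotor (x is the carousel's x at joint 0); the bar's length lies at the point's yaw + 45 degrees, over two dividers.
- window (a point): Middle of the picking window, on the compartment floor 20 mm above the table, 85 mm in front (-x) of the turning axis; a compartment centred there is ready for picking. Axes as carousel.
- terminal_block: Black plastic terminal block, 30 x 24 mm, 36 mm high, that stays in its compartment. Origin at the centre of its underside.
- wash_station: Fixed cleaning station: open steel dish with a blue pump bottle behind it. Origin at table height; dish centre at x = -60 mm, bottle axis at x = +66 mm (bottle 62 mm diameter up to 90 mm high, then tapering to the neck; its cap carries the top to 162 mm).
- dish_floor (a point): Centre of the dish's inner floor, 3 mm above the table, axes as wash_station. The dish is 138 mm (x) by 148 mm (y) inside, walls 3 mm thick, 30 mm high above the table; the bottle's near side is 95 mm from this point on +x, so a gripper near the dish is best kept with its wide direction along y.
- pump_top (a point): Centre of the top of the red round pump cap, 38 mm diameter, on the bottle, 162 mm above the table when up.
- pump_cap (a joint): How far the pump cap is pushed down (m): 0 up, 0.010 fully down at its stop. Spring: about 2 N to start, 7 N fully down.
- scanner: Fixed scanner block, grey, 60 x 80 mm, 66 mm high, with a dark window facing -x of its frame; the round pad lies in front of it at x = -45 mm. Origin at table height.
- scan_lens (a point): Middle of the scanner's window, on its front face, 40 mm above the table, 95 mm on +x from the pad's centre.
- scan_pad (a point): Centre of the round jar pad (blue ring 80 mm diameter, white inside, flush with the table) in front of the scanner; axes as scanner.
- batch_jar: Closed low grey plastic jar with a green cap of the same diameter, 60 mm, 46 mm high in all, about 0.25 kg. Origin at the centre of its underside; its own +x points at the bar-marked white label on its side (a white tick on the cap points the same way).
- jar_mark (a point): Middle of the marked label on the jar's side, 30 mm from the jar's axis, 18 mm up.
- connector_1: Brass connector (may be absent): square flange 30 x 30 x 6 mm with a round barrel 24 mm diameter above it, 44 mm high in all, 60 g, each standing in its own compartment, perhaps well off its middle. Origin at the centre of the flange's underside, z along the barrel.
- connector_2: Brass connector (may be absent): square flange 30 x 30 x 6 mm with a round barrel 24 mm diameter above it, 44 mm high in all, 60 g, each standing in its own compartment, perhaps well off its middle. Origin at the centre of the flange's underside, z along the barrel.
- connector_3: Brass connector (may be absent): square flange 30 x 30 x 6 mm with a round barrel 24 mm diameter above it, 44 mm high in all, 60 g, each standing in its own compartment, perhaps well off its middle. Origin at the centre of the flange's underside, z along the barrel.
- spool_a: Bystander, to be left alone: a white-flanged spool of silver solder wire, 60 mm diameter, 36 mm high.
- spool_b: Bystander, to be left alone: a white-flanged spool of copper wire, 52 mm diameter, 40 mm high.
- screwdriver: Bystander, to be left alone: a screwdriver lying on the table.
- spanner: Bystander, to be left alone: a spanner lying on the table.
- multimeter: Bystander, to be left alone: an orange multimeter lying flat, 75 x 145 x 36 mm.
- flux_jar: Bystander, to be left alone: an amber glass jar, 48 mm diameter, 55 mm high.
Mind the look-alikes: they are no part of the job. Leave any blue look-alike of the connector_2 alone.

How it is judged (in metres and radians):
On the way, in this order (a step that is already met when the one before it is completed fails the run):
1. the jar stands on its pad with its label facing the scanner, released (y of scan_lens in the frame of batch_jar between -0.026 and 0.026 m and x of scan_lens in the frame of batch_jar above 0.05 m and horizontal distance between batch_jar and scan_pad below 0.018 m and angle between batch_jar's own z axis and vertical below 0.1 rad and contact force between the fingers and batch_jar below 0.2 N), for 0.5 s.
2. every connector lies in the dish, released (x of connector_1 in the frame of dish_floor between -0.07 and 0.07 m and y of connector_1 in the frame of dish_floor between -0.075 and 0.075 m and z of each of connector_1, connector_2, connector_3 in the frame of dish_floor below 0.028 m and linear speed of each of connector_1, connector_2, connector_3 below 0.05 m/s and x of connector_2 in the frame of dish_floor between -0.07 and 0.07 m and y of connector_2 in the frame of dish_floor between -0.075 and 0.075 m and x of connector_3 in the frame of dish_floor between -0.07 and 0.07 m and y of connector_3 in the frame of dish_floor between -0.075 and 0.075 m and contact force between the fingers and connector_1 below 0.2 N and contact force between the fingers and connector_2 below 0.2 N and contact force between the fingers and connector_3 below 0.2 N), for 0.3 s.
3. the pump cap is pushed fully down (value of joint pump_cap above 0.008 m), for 0.1 s.
4. the pump cap has sprung back up (value of joint pump_cap below 0.002 m), for 0.2 s.
At the end, for the whole second after the job is handed in: Connectors at rest in the dish (under 28 mm above its floor); jar upright within 18 mm of the pad centre, label facing the lens within 26 mm (about 15 degrees); terminal block in its compartment, within 30 mm sideways of the window's middle; pump cap up; carousel still (all of step 2 and y of scan_lens in the frame of batch_jar between -0.026 and 0.026 m and x of scan_lens in the frame of batch_jar above 0.05 m and horizontal distance between batch_jar and scan_pad below 0.018 m and angle between batch_jar's own z axis and vertical below 0.1 rad and horizontal distance between terminal_block and window below 0.045 m and x of terminal_block in the frame of carousel below -0.045 m and y of terminal_block in the frame of carousel between -0.03 and 0.03 m and height (world z) of terminal_block between 0.015 and 0.045 m and value of joint pump_cap below 0.002 m and velocity of joint rotor between -0.1 and 0.1 rad/s); the robot touches nothing.
It fails at once if another thing on the bench is pushed more than 40 mm from its place (distance of any of spool_a, spool_b, screwdriver, spanner, multimeter, flux_jar from where it was at the start of the episode above 0.04 m).
Of connector_1, connector_2, connector_3 only 2 to 3 are there at a start; the rules pass over those that are not, and their reading is None.
At some moment in a run one of batch_jar may be knocked a few centimetres aside while the robot is not near it.
Once in a run the grip may slacken for a moment while it holds something.
It also fails if it takes over 210 s, if anything falls off the work surface, if the arm or the gripper's body presses on something with over 40 N, if the wrist force passes 120 N, or if a joint passes its speed limit or range.

## Working session

There is one attempt and no reset: what is moved stays moved. The work goes in short steps, Python scripts to look and compute and a shell command to move; the robot and the scene stay as the last step left them, time stands still between calls to the robot, and variables do not carry over. Pictures are saved under pics/ and viewed, at most 14 in all, crops included, and the job is handed in when it is done.

```bash
ls; mkdir -p pics
cat > h.py <<'E'
import numpy as np, cv2
from rig import r, grab_frame, get_calibration, ticket
def snap(n, fn):
    c=get_calibration(n); p,d=grab_frame(n)
    cv2.imwrite('pics/'+fn+'.png', p[:,:,::-1]); np.savez('pics/'+fn+'.npz',p=p,d=d,m=np.array(c['mtx']),o=np.array(c['origin']),R=np.array(c['orientation']))
    return p,d,c
def load(fn): return np.load('pics/'+fn+'.npz')
def cloud(f):
    d=f['d']; v,u=np.mgrid[:d.shape[0],:d.shape[1]]
    m=f['m']; X=np.stack([(u-m[0,2])/m[0,0]*d,(v-m[1,2])/m[1,1]*d,d],-1)
    W=X@f['R'].T+f['o']; W[d<=0]=np.nan; return W
def ray(f,u,v,z):
    m=f['m']; k=f['R']@np.array([(u-m[0,2])/m[0,0],(v-m[1,2])/m[1,1],1]); return f['o']+k*(z-f['o'][2])/k[2]
def proj(f,P):
    k=f['R'].T@(np.array(P)-f['o']); q=f['m']@k; return q[:2]/q[2]
def tool(dx,dy,dz=0):  # world shift -> tool axes cm
    return np.round(np.array(r.state()['tcp_rot']).T@np.array([dx,dy,dz])*100,2)
E
python3 - <<'E'
from h import *
for n in ('scene','top'):
    p,d,c=snap(n,n+'0'); print(n,c['origin'],np.round(c['orientation'],3).tolist(),c['mtx'])
s=r.state(); print(s['clock'],s['tcp_pos'],np.round(s['tcp_rot'],3).tolist(),s['width'],s['contact_force'])
print(get_calibration('wrist'))
E
```

```text
pics
scene [0.92586353 0.81134084 0.95603667] [[-0.835, 0.39, -0.389], [0.551, 0.57, -0.61], [-0.016, -0.723, -0.69]] [[403.19406189   0.         288.37101237]
 [  0.         403.19406189 210.69225637]
 [  0.           0.           1.        ]]
top [0.29031856 0.07659962 1.46740015] [[-0.017, -0.991, 0.13], [-1.0, 0.017, -0.002], [-0.0, -0.13, -0.991]] [[456.20157728   0.         281.56020762]
 [  0.         456.20157728 206.44424818]
 [  0.           0.           1.        ]]
0.1 [ 0.2408421  -0.60349315  0.40381587] [[0.929, 0.371, -0.001], [0.371, -0.929, 0.001], [-0.0, -0.002, -1.0]] 0.08515973031778337 [-0.2348099   0.6337643   1.18718822]
{'mtx': array([[319.737938  ,   0.        , 281.22602901],
       [  0.        , 319.737938  , 207.49249847],
       [  0.        ,   0.        ,   1.        ]]), 'origin': array([ 0.31260702, -0.57537971,  0.37285043]), 'orientation': array([[ 3.70591376e-01, -8.86114862e-01, -2.78320829e-01],
       [-9.28795874e-01, -3.53397882e-01, -1.11571331e-01],
       [ 5.07023506e-04,  2.99850611e-01, -9.53986035e-01]])}
```

View pics/top0.png

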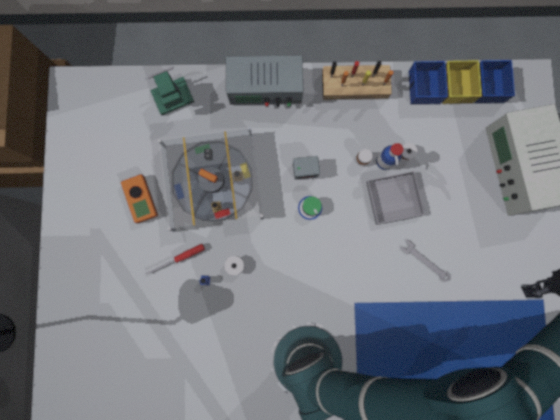

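View pics/scene0.png

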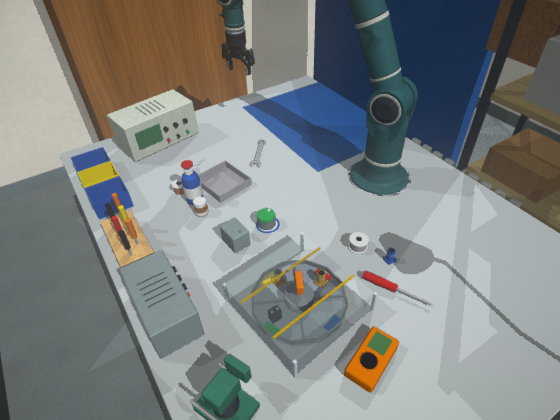

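Run:
```python
from h import *
p=load('top0')['p'][:,:,::-1]
a=cv2.resize(p[120:290,110:335],None,fx=3.5,fy=3.5,interpolation=cv2.INTER_CUBIC)
cv2.imwrite('pics/c1.png',a)
f=load('top0')
for n,u,v,z in [('hub',208,176,.117),('jar',311,206,.046),('scanner',306,167,.066),('cap',397,150,.162),('spool',233,265,.036),('dish',398,198,.0)]:
    print(n,ray(f,u,v,z))
```

```text
hub [0.56402951 0.29383869 0.117     ]
jar [ 0.47706561 -0.01884404  0.046     ]
scanner [ 0.59795595 -0.00492135  0.066     ]
cap [ 0.62330131 -0.26746674  0.162     ]
spool [0.29725    0.22783712 0.036     ]
dish [ 0.50463474 -0.30547612  0.        ]
```

View pics/c1.png

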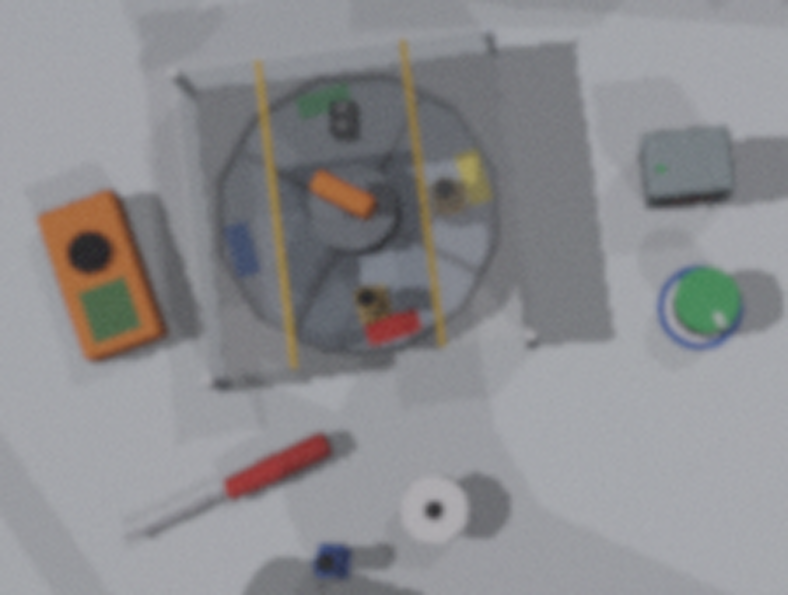

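```bash
python3 -m pendant '[{"tx":40,"ty":-45},{"tx":40,"ty":-45},{"tx":40,"ty":-45},{"tx":40,"ty":-45},{"tx":40,"ty":-45},{"tx":40,"ty":-45},{"tx":40,"ty":-45},{"tx":40,"ty":-45},{"tx":40,"ty":-45},{"tx":40,"ty":-45},{"tx":40,"ty":-45},{"tx":40,"ty":-45},{"tx":40,"ty":-45},{"tx":40,"ty":-45},{"tx":40,"ty":-45},{"tx":40,"ty":-45},{"tx":40,"ty":-45}]'
python3 - <<'E'
from h import *
snap('wrist','w1'); print(r.state()['joint_positions'])
snap('top','top1')
E
```

```text
[65.77428039 26.82415167 -0.66479878 91.87040997  0.34220633 61.38702096
 -3.22628264]invalid input at $[0]: expected keys tx, ty, tz, yaw, fingers
```

View pics/w1.png

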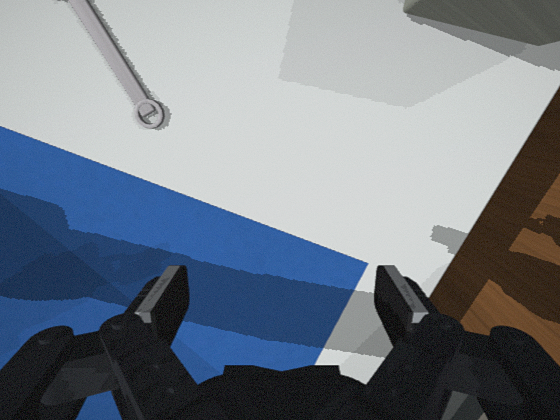

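```bash
python3 -m pendant '[{"tx":39,"ty":-45,"tz":0,"yaw":0,"fingers":0},{"tx":39,"ty":-45,"tz":0,"yaw":0,"fingers":0},{"tx":39,"ty":-45,"tz":0,"yaw":0,"fingers":0},{"tx":39,"ty":-45,"tz":0,"yaw":0,"fingers":0},{"tx":39,"ty":-45,"tz":0,"yaw":0,"fingers":0},{"tx":39,"ty":-45,"tz":0,"yaw":0,"fingers":0},{"tx":39,"ty":-45,"tz":0,"yaw":0,"fingers":0},{"tx":39,"ty":-45,"tz":0,"yaw":0,"fingers":0},{"tx":39,"ty":-45,"tz":0,"yaw":0,"fingers":0},{"tx":39,"ty":-45,"tz":0,"yaw":0,"fingers":0},{"tx":39,"ty":-45,"tz":0,"yaw":0,"fingers":0},{"tx":39,"ty":-45,"tz":0,"yaw":0,"fingers":0},{"tx":39,"ty":-45,"tz":0,"yaw":0,"fingers":0},{"tx":39,"ty":-45,"tz":0,"yaw":0,"fingers":0},{"tx":39,"ty":-45,"tz":0,"yaw":0,"fingers":0},{"tx":39,"ty":-45,"tz":0,"yaw":0,"fingers":0},{"tx":39,"ty":-45,"tz":0,"yaw":0,"fingers":0},{"tx":39,"ty":-45,"tz":0,"yaw":0,"fingers":0}]'
python3 - <<'E'
from h import *
snap('wrist','w2'); print(r.state()['joint_positions'])
E
```

```text
clock: 2.0
tcp_pos: [0.4362, -0.042, 0.4047]
tcp_rot: [[0.929, 0.369, -0.0], [0.369, -0.929, -0.0], [-0.0, 0.0, -1.0]]
contact_force: [-0.5, -0.5, 0.2]
width: 0.0852
grip_force: 0.0
[ 23.63094813   7.88739831 -24.17945952 118.75286445   3.98695447
  54.10964902 -71.0029506 ]
```

View pics/w2.png

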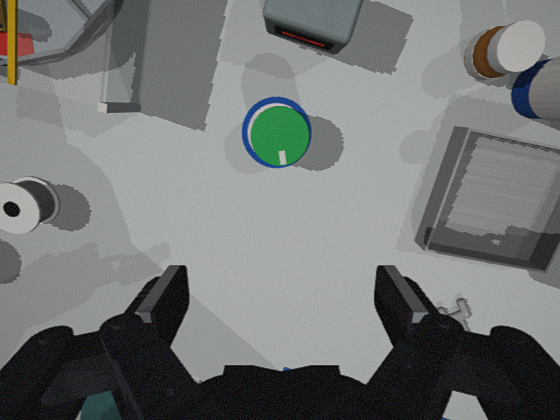

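```bash
cat > meas.py <<'E'
from h import *
def jar(fn):
    f=load(fn); W=cloud(f); hsv=cv2.cvtColor(f['p'],cv2.COLOR_RGB2HSV); H,S,V=cv2.split(hsv)
    g=((H>50)&(H<75)&(S>140)&(V>60)).astype(np.uint8)
    n,l,st,ce=cv2.connectedComponentsWithStats(g)
    # biggest
    i=1+np.argmax(st[1:,4]); m=(l==i).astype(np.uint8)
    cn=max(cv2.findContours(m,0,2)[0],key=cv2.contourArea); hull=cv2.convexHull(cn)
    hm=np.zeros_like(m); cv2.fillConvexPoly(hm,hull,1)
    P=W[hm>0]; z=np.nanmedian(P[:,2]); pts=np.array([ray(f,u,v,z) for u,v in hull[:,0]])
    (cx,cy),rad=cv2.minEnclosingCircle(pts[:,:2].astype(np.float32))
    er=cv2.erode(hm,np.ones((3,3)))
    t=er.astype(bool)&(S<100)&(V>120); v,u=np.nonzero(t)
    tk=np.mean([ray(f,a,b,z) for a,b in zip(u,v)],0) if len(u) else np.full(3,np.nan)
    ang=np.degrees(np.arctan2(tk[1]-cy,tk[0]-cx))
    return f,W,np.array([cx,cy]),z,rad,ang,len(u)
def pad(f,W,c,lo=95,hi=125):
    H,S,V=cv2.split(cv2.cvtColor(f['p'],cv2.COLOR_RGB2HSV))
    b=(H>lo)&(H<hi)&(S>110)&(np.hypot(W[...,0]-c[0],W[...,1]-c[1])<.075)&(W[...,2]<.012)
    v,u=np.nonzero(b); P=np.array([ray(f,a,bb,0) for a,bb in zip(u,v)])[:,:2]
    A=np.c_[2*P,np.ones(len(P))]; s=np.linalg.lstsq(A,(P**2).sum(1),rcond=None)[0]
    return s[:2],np.sqrt(s[2]+s[:2]@s[:2]),len(P)
E
python3 - <<'E'
from meas import *
for fn in ('top0','w2'):
    f,W,c,z,rad,ang,n=jar(fn); print(fn,'jar',c,z,rad,ang,n); print('pad',pad(f,W,c))
    # scanner top
    m=(np.abs(W[...,2]-.066)<.006)&(np.hypot(W[...,0]-.6,W[...,1]+.005)<.08)
    P=(W[m][:,:2]*1000).astype(np.float32); print('scanner',len(P),cv2.minAreaRect(P),np.nanmedian(W[m][:,2]) if len(P) else 0)
# dish and bottle via wrist later; carousel yellow strips from top
f=load('top0');W=cloud(f);H,S,V=cv2.split(cv2.cvtColor(f['p'],cv2.COLOR_RGB2HSV))
y=(H>17)&(H<30)&(S>130)&(V>100); n,l,st,ce=cv2.connectedComponentsWithStats(y.astype(np.uint8))
for i in range(1,n):
    if st[i,4]>60 : print(st[i],np.nanmedian(W[l==i],0))
o=(H>3)&(H<16)&(S>160)&(V>120); n,l,st,ce=cv2.connectedComponentsWithStats(o.astype(np.uint8))
for i in range(1,n):
    if st[i,4]>40: print('or',st[i],np.nanmedian(W[l==i],0))
E
```

```text
Traceback (most recent call last):
  File "meas.py", line 7, in jar
    i=1+np.argmax(st[1:,4]); m=(l==i).astype(np.uint8)
        ~~~~~~~~~^^^^^^^^^^
ValueError: attempt to get argmax of an empty sequence
```

```bash
sed -i 's/(H>50)&(H<75)&(S>140)&(V>60)/(H>45)\&(H<85)\&(S>110)\&(V>50)/' meas.py
cat > t.py <<'E'
from meas import *
f=load('top0');print(cv2.cvtColor(f['p'],cv2.COLOR_RGB2HSV)[206,311],cv2.cvtColor(load('w2')['p'],cv2.COLOR_RGB2HSV)[[136,98],[275,277]])
for fn in ('top0','w2'):
    f,W,c,z,rad,ang,n=jar(fn); print(fn,'jar',c,z,rad,ang,n); print('pad',pad(f,W,c))
    m=(np.abs(W[...,2]-.066)<.006)&(np.hypot(W[...,0]-.6,W[...,1]+.005)<.08)
    P=(W[m][:,:2]*1000).astype(np.float32); print('scanner',len(P),cv2.minAreaRect(P) if len(P) else 0,np.nanmedian(W[m][:,2]) if len(P) else 0)
f=load('top0');W=cloud(f);H,S,V=cv2.split(cv2.cvtColor(f['p'],cv2.COLOR_RGB2HSV))
y=(H>17)&(H<30)&(S>100)&(V>100); n,l,st,ce=cv2.connectedComponentsWithStats(y.astype(np.uint8))
for i in range(1,n):
    if st[i,4]>40 : print('ye',st[i],np.nanmedian(W[l==i],0))
o=(H>3)&(H<16)&(S>160)&(V>120); n,l,st,ce=cv2.connectedComponentsWithStats(o.astype(np.uint8))
for i in range(1,n):
    if st[i,4]>40: print('or',st[i],np.nanmedian(W[l==i],0))
E
python3 t.py
```

```text
[ 69 118 138] [[ 67 167 139]
 [108 221 127]]
top0 jar [ 0.48005471 -0.02079909] 0.046666397634621104 0.026607422158122063 -148.06479646451126 11Traceback (most recent call last):
  File "t.py", line 4, in <module>
    f,W,c,z,rad,ang,n=jar(fn); print(fn,'jar',c,z,rad,ang,n); print('pad',pad(f,W,c))
                                                                          ~~~^^^^^^^
  File "meas.py", line 20, in pad
    v,u=np.nonzero(b); P=np.array([ray(f,a,bb,0) for a,bb in zip(u,v)])[:,:2]
                         ~~~~~~~~~~~~~~~~~~~~~~~~~~~~~~~~~~~~~~~~~~~~~~^^^^^^
IndexError: too many indices for array: array is 1-dimensional, but 2 were indexed
```

```bash
sed -i 's/(S>110)&(np.hyp/(S>70)\&(np.hyp/' meas.py; python3 t.py
```

```text
[ 69 118 138] [[ 67 167 139]
 [108 221 127]]
top0 jar [ 0.48005471 -0.02079909] 0.046666397634621104 0.026607422158122063 -148.06479646451126 11
pad (array([ 0.4786515 , -0.01697818]), np.float64(0.03605821774411338), 63)
scanner 447 ((601.5147094726562, -5.4234619140625), (61.11261749267578, 79.28695678710938), 4.9103498458862305) 0.06645079565142753
w2 jar [ 0.48139054 -0.02336237] 0.045799421917284755 0.029669657349586487 -150.98977398800588 98
pad (array([ 0.47946088, -0.02077308]), np.float64(0.0373433501106515), 875)
scanner 3089 ((583.0958251953125, -13.689998626708984), (33.30216598510742, 84.79151916503906), 21.38818359375) 0.0656575991930532
ye [ 447   61   35   37 1018] [ 0.88915575 -0.54204207  0.00903367]
ye [362  70  10  14  75] [ 0.86536155 -0.19413285  0.12753124]
ye [184 143  10  80 101] [0.55636634 0.35979819 0.07732768]
or [201 170  15  11  47] [0.56600081 0.29413109 0.11762067]
or [127 176  23  24 116] [0.55805964 0.51908339 0.03692281]
```

```bash
python3 -m pendant '[{"tx":4.9,"ty":-0.1,"tz":0,"yaw":0,"fingers":0},{"tx":4.9,"ty":-0.1,"tz":4,"yaw":0,"fingers":0},{"tx":4.9,"ty":-0.1,"tz":8,"yaw":0,"fingers":0},{"tx":4.9,"ty":-0.1,"tz":12,"yaw":0,"fingers":0},{"tx":4.9,"ty":-0.1,"tz":16,"yaw":0,"fingers":0},{"tx":4.9,"ty":-0.1,"tz":19,"yaw":0,"fingers":0},{"tx":4.9,"ty":-0.1,"tz":22,"yaw":0,"fingers":0},{"tx":4.9,"ty":-0.1,"tz":22,"yaw":0,"fingers":0},{"tx":4.9,"ty":-0.1,"tz":22,"yaw":0,"fingers":0.5},{"tx":4.9,"ty":-0.1,"tz":22,"yaw":0,"fingers":0.5},{"tx":4.9,"ty":-0.1,"tz":22,"yaw":0,"fingers":0.5},{"tx":4.9,"ty":-0.1,"tz":22,"yaw":0,"fingers":0.5},{"tx":4.9,"ty":-0.1,"tz":22,"yaw":0,"fingers":0.5},{"tx":4.9,"ty":-0.1,"tz":22,"yaw":0,"fingers":0.5}]' 30
```

```text
clock: 3.45
tcp_pos: [0.4823, -0.0222, 0.1863]
tcp_rot: [[0.929, 0.37, 0.003], [0.37, -0.929, -0.0], [0.003, 0.002, -1.0]]
contact_force: [-0.8, -0.4, 7.2]
width: 0.0593
grip_force: 33.8
```

```bash
python3 -m pendant '[{"tx":-0.3,"ty":-0.4,"tz":0,"yaw":-0.15,"fingers":0.5},{"tx":-0.3,"ty":-0.4,"tz":0,"yaw":-0.30,"fingers":0.5},{"tx":-0.3,"ty":-0.4,"tz":0,"yaw":-0.45,"fingers":0.5},{"tx":-0.3,"ty":-0.4,"tz":0,"yaw":-0.6,"fingers":0.5},{"tx":-0.3,"ty":-0.4,"tz":0,"yaw":-0.75,"fingers":0.5},{"tx":-0.3,"ty":-0.4,"tz":0,"yaw":-0.9,"fingers":0.5},{"tx":-0.3,"ty":-0.4,"tz":0,"yaw":-1.05,"fingers":0.5},{"tx":-0.3,"ty":-0.4,"tz":0,"yaw":-1.2,"fingers":0.5},{"tx":-0.3,"ty":-0.4,"tz":0,"yaw":-1.35,"fingers":0.5},{"tx":-0.3,"ty":-0.4,"tz":0,"yaw":-1.5,"fingers":0.5},{"tx":-0.3,"ty":-0.4,"tz":0,"yaw":-1.65,"fingers":0.5},{"tx":-0.3,"ty":-0.4,"tz":0,"yaw":-1.8,"fingers":0.5},{"tx":-0.3,"ty":-0.4,"tz":0,"yaw":-1.95,"fingers":0.5},{"tx":-0.3,"ty":-0.4,"tz":0,"yaw":-2.1,"fingers":0.5},{"tx":-0.3,"ty":-0.4,"tz":0,"yaw":-2.25,"fingers":0.5},{"tx":-0.3,"ty":-0.4,"tz":0,"yaw":-2.4,"fingers":0.5},{"tx":-0.3,"ty":-0.4,"tz":0,"yaw":-2.55,"fingers":0.5},{"tx":-0.3,"ty":-0.4,"tz":0,"yaw":-2.7,"fingers":0.5},{"tx":-0.3,"ty":-0.4,"tz":0,"yaw":-2.74,"fingers":0.5},{"tx":-0.3,"ty":-0.4,"tz":0,"yaw":-2.74,"fingers":0.5}]'
python3 -c "
from h import *
snap('wrist','w2b');snap('top','t2b');print(r.state()['joint_positions'])"
```

```text
clock: 5.45
tcp_pos: [0.4784, -0.0193, 0.1863]
tcp_rot: [[-1.0, 0.021, 0.004], [0.021, 1.0, 0.0], [-0.004, 0.0, -1.0]]
contact_force: [1.4, 0.7, 7.5]
width: 0.0592
grip_force: 33.8
[ 40.01632324  45.2789913  -52.51983881 120.23385252  55.57514018
  43.14560104  39.58425648]
```

```bash
python3 -m pendant '[{"tx":0,"ty":0,"tz":0,"yaw":0,"fingers":0},{"tx":0,"ty":0,"tz":0,"yaw":0,"fingers":0},{"tx":0,"ty":0,"tz":0,"yaw":0,"fingers":0},{"tx":0,"ty":0,"tz":-4,"yaw":0,"fingers":0},{"tx":0,"ty":0,"tz":-8,"yaw":0,"fingers":0},{"tx":0,"ty":0,"tz":-12,"yaw":0,"fingers":0},{"tx":-2,"ty":0,"tz":-16,"yaw":0,"fingers":0},{"tx":-4,"ty":0,"tz":-20,"yaw":0,"fingers":0},{"tx":-4,"ty":0,"tz":-22,"yaw":0,"fingers":0},{"tx":-4,"ty":0,"tz":-22,"yaw":0,"fingers":0}]'
cat > t2.py <<'E'
from meas import *
import sys
fn=sys.argv[1]; snap('wrist',fn)
f,W,c,z,rad,ang,n=jar(fn); print('jar',c,z,rad,ang,n); print('pad',pad(f,W,c))
m=(np.abs(W[...,2]-.066)<.004)&(np.hypot(W[...,0]-.6,W[...,1]+.005)<.07)
P=(W[m][:,:2]*1000).astype(np.float32); print('scanner',len(P),cv2.minAreaRect(P) if len(P) else 0)
E
python3 t2.py w3
```

```text
clock: 6.55
tcp_pos: [0.5181, -0.02, 0.4073]
tcp_rot: [[-1.0, 0.022, 0.005], [0.022, 1.0, -0.0], [-0.005, -0.0, -1.0]]
contact_force: [-0.2, 0.2, -0.3]
width: 0.0852
grip_force: 0.0
jar [ 0.48145017 -0.02030497] 0.045830065378018314 0.0296036209911108 5.297658180524738 91
pad (array([ 0.48030979, -0.01998481]), np.float64(0.03716271307994431), 795)
scanner 3548 ((603.8392944335938, -7.466114044189453), (59.84630584716797, 79.4364013671875), 4.838324546813965)
```

```bash
python3 -m pendant '[{"tx":-8.5,"ty":31,"tz":-2,"yaw":-0.145,"fingers":0},{"tx":-8.5,"ty":31,"tz":-2,"yaw":-0.145,"fingers":0},{"tx":-8.5,"ty":31,"tz":-2,"yaw":-0.145,"fingers":0},{"tx":-8.5,"ty":31,"tz":-2,"yaw":-0.145,"fingers":0},{"tx":-8.5,"ty":31,"tz":-2,"yaw":-0.145,"fingers":0},{"tx":-8.5,"ty":31,"tz":-2,"yaw":-0.145,"fingers":0},{"tx":-8.5,"ty":31,"tz":-2,"yaw":-0.145,"fingers":0},{"tx":-8.5,"ty":31,"tz":-2,"yaw":-0.145,"fingers":0},{"tx":-8.5,"ty":31,"tz":-2,"yaw":-0.145,"fingers":0},{"tx":-8.5,"ty":31,"tz":-2,"yaw":-0.145,"fingers":0},{"tx":-8.5,"ty":31,"tz":-2,"yaw":-0.145,"fingers":0}]'
python3 -c "
from h import *
snap('wrist','w4');print(r.state()['joint_positions'])"
```

```text
clock: 7.7
tcp_pos: [0.6093, 0.2859, 0.4241]
tcp_rot: [[-0.993, -0.121, -0.0], [-0.121, 0.993, -0.001], [0.001, -0.001, -1.0]]
contact_force: [-0.2, 0.2, -0.7]
width: 0.0855
grip_force: 0.0
[  9.87889795  43.68972033 -62.60218371  84.33749428  39.2705178
  75.87897568  41.116497  ]
```

View pics/w4.png

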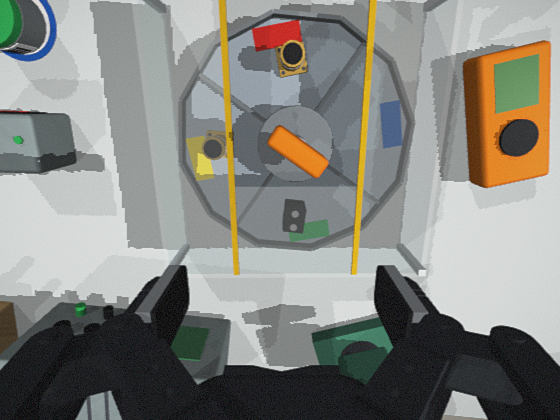

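```bash
cat > car.py <<'E'
from meas import *
import sys
def car(fn):
    f=load(fn); W=cloud(f); H,S,V=cv2.split(cv2.cvtColor(f['p'],cv2.COLOR_RGB2HSV))
    o=(H>3)&(H<17)&(S>150)&(V>100)&(np.abs(W[...,2]-.117)<.006)
    v,u=np.nonzero(o); P=np.array([ray(f,a,b,.117) for a,b in zip(u,v)])[:,:2]
    hub=cv2.minAreaRect((P*1000).astype(np.float32)); c,wh,a=hub
    bx=cv2.boxPoints(hub); e=[bx[1]-bx[0],bx[2]-bx[1]]; L=e[0] if np.linalg.norm(e[0])>np.linalg.norm(e[1]) else e[1]
    print('hub',np.round(c,1),np.round(wh,1),'n',len(P),'z',np.nanmedian(W[o][:,2]),'bar dir',np.degrees(np.arctan2(L[1],L[0]))%180)
    y=(H>20)&(H<32)&(S>150)&(V>110)&(np.abs(W[...,2]-.074)<.008)
    n,l,st,ce=cv2.connectedComponentsWithStats(y.astype(np.uint8))
    for i in range(1,n):
        if st[i,4]>150:
            v,u=np.nonzero(l==i); Q=np.array([ray(f,a,b,.074) for a,b in zip(u,v)])[:,:2]
            d=cv2.fitLine((Q*1000).astype(np.float32),2,0,.01,.01).ravel(); d*=np.sign(d[0])if d[0] else 1
            print('strip yaw',np.degrees(np.arctan2(d[1]*np.sign(d[0]),abs(d[0]))),'mid',d[2:],'n',len(Q), 'xr',Q[:,0].min(),Q[:,0].max())
    # brass tops
    b=(H>10)&(H<30)&(S>80)&(np.abs(W[...,2]-.064)<.006); n,l,st,ce=cv2.connectedComponentsWithStats(b.astype(np.uint8))
    for i in range(1,n):
        if st[i,4]>60: print('brass',st[i],np.nanmedian(W[l==i],0))
    return f,W,H,S,V
if __name__=='__main__':
    if len(sys.argv)>2: snap('wrist',sys.argv[1])
    f,W,H,S,V=car(sys.argv[1])
E
python3 car.py w4
python3 - <<'E'
from h import *
f=load('w4');W=cloud(f)
for n,u,v,z in [('connA',292,50,.064),('connB',212,147,.064),('block',294,216,.056),('axis',297,151,.117)]: print(n,ray(f,u,v,z),W[v,u],f['p'][v,u])
hub=ray(f,299,151,.117)
for u,v in [(200,75),(364,45),(381,202),(240,222)]:
    q=ray(f,u,v,.028); print(np.degrees(np.arctan2(*(q-hub)[[1,0]])),np.hypot(*(q-hub)[:2]))
for w in ('w3','w4','top0'):
    f=load(w);W=cloud(f)
    m=(np.abs(W[...,2]-.073)<.003); print(m.sum())
E
```

```text
hub [569.1 293.9] [54.7 19.6] n 1430 z 0.11650563113578702 bar dir 61.904205
strip yaw 7.18975 mid [567.4266  227.48967] n 1586 xr 0.4519068061528075 0.7176185646099139
strip yaw 7.2335267 mid [550.51697 357.63068] n 1676 xr 0.43621793673306075 0.7002096926604614
strip yaw 17.265654 mid [598.55176 204.16542] n 223 xr 0.5871707769400226 0.6082807422757777
brass [280  40  25  28 241] [0.48691334 0.28051368 0.06385431]
connA [0.4823722  0.27896215 0.064     ] [0.48236095 0.27896276 0.06392781] [43 41 45]
connB [0.58114342 0.2097267  0.064     ] [0.57984632 0.21154225 0.07299422] [75 74 77]
block [0.64738963 0.30317703 0.056     ] [0.64156018 0.3017927  0.0732843 ] [132 137 135]
axis [0.56807334 0.29303761 0.117     ] [0.56808873 0.29304515 0.11687644] [231 135  31]
-116.97655709259742 0.1224640822319066
151.15999676692746 0.11947503744921069
62.055207363970375 0.12572536953240732
-27.05994550998974 0.1174530295371463
22156
55325
4316
```

```bash
cat > conn.py <<'E'
from meas import *
def conn(fn,x,y,R=.022,z0=.064):
    f=load(fn);W=cloud(f)
    m=(np.hypot(W[...,0]-x,W[...,1]-y)<R)&(np.abs(W[...,2]-z0)<.003)
    P=W[m]; h=cv2.minEnclosingCircle((P[:,:2]*1000).astype(np.float32)); print(fn,len(P),h,P[:,2].mean(),P[:,:2].min(0),P[:,:2].max(0))
E
python3 -c "
from conn import *
conn('w4',.4824,.279)
print(tool(.4824-.6093,.279-.2859))"
```

```text
w4 536 ((485.0555114746094, 279.75567626953125), 11.895650863647461) 0.06418394219441215 [0.47344929 0.26827613] [0.49656686 0.29107988]
[12.68  0.85  0.  ]
```

```bash
python3 -m pendant '[{"tx":5,"ty":0.9,"tz":0,"yaw":0,"fingers":0.3},{"tx":10,"ty":0.9,"tz":0,"yaw":0,"fingers":0.3},{"tx":12.4,"ty":0.9,"tz":0,"yaw":0,"fingers":0.3},{"tx":12.4,"ty":0.9,"tz":4,"yaw":0,"fingers":0.3},{"tx":12.4,"ty":0.9,"tz":8,"yaw":0,"fingers":0.3},{"tx":12.4,"ty":0.9,"tz":12,"yaw":0,"fingers":0.3},{"tx":12.4,"ty":0.9,"tz":15,"yaw":0,"fingers":0.3},{"tx":12.4,"ty":0.9,"tz":18,"yaw":0,"fingers":0.3},{"tx":12.4,"ty":0.9,"tz":20,"yaw":0,"fingers":0.3},{"tx":12.4,"ty":0.9,"tz":21.6,"yaw":0,"fingers":0.3},{"tx":12.4,"ty":0.9,"tz":21.6,"yaw":0,"fingers":0.3},{"tx":12.4,"ty":0.9,"tz":21.6,"yaw":0,"fingers":0.9},{"tx":12.4,"ty":0.9,"tz":21.6,"yaw":0,"fingers":0.9},{"tx":12.4,"ty":0.9,"tz":21.6,"yaw":0,"fingers":0.9},{"tx":12.4,"ty":0.9,"tz":21.6,"yaw":0,"fingers":0.9},{"tx":12.4,"ty":0.9,"tz":21.6,"yaw":0,"fingers":0.9}]' 40
```

```text
clock: 9.35
tcp_pos: [0.4852, 0.2818, 0.21]
tcp_rot: [[-0.992, -0.123, 0.002], [-0.123, 0.992, 0.001], [-0.002, 0.0, -1.0]]
contact_force: [-0.2, -0.9, 6.3]
width: 0.0226
grip_force: 39.1
```

```bash
python3 -m pendant '[{"tx":0,"ty":0,"tz":-3,"yaw":0,"fingers":0.9},{"tx":0,"ty":0,"tz":-7,"yaw":0,"fingers":0.9},{"tx":0,"ty":0,"tz":-12,"yaw":0,"fingers":0.9},{"tx":0,"ty":0,"tz":-16,"yaw":0,"fingers":0.9},{"tx":0,"ty":0,"tz":-21,"yaw":0,"fingers":0.9},{"tx":0,"ty":-5,"tz":-21,"yaw":0,"fingers":0.9},{"tx":0,"ty":-10,"tz":-21,"yaw":0,"fingers":0.9},{"tx":0,"ty":-15,"tz":-21,"yaw":0,"fingers":0.9},{"tx":0,"ty":-20,"tz":-21,"yaw":0,"fingers":0.9},{"tx":0,"ty":-25,"tz":-21,"yaw":0,"fingers":0.9},{"tx":0,"ty":-30,"tz":-21,"yaw":0,"fingers":0.9},{"tx":-1,"ty":-35,"tz":-21,"yaw":0,"fingers":0.9},{"tx":-2.4,"ty":-40,"tz":-21,"yaw":0,"fingers":0.9},{"tx":-2.4,"ty":-45,"tz":-21,"yaw":0,"fingers":0.9},{"tx":-2.4,"ty":-50,"tz":-21,"yaw":0,"fingers":0.9},{"tx":-2.4,"ty":-55,"tz":-21,"yaw":0,"fingers":0.9},{"tx":-2.4,"ty":-58,"tz":-21,"yaw":0,"fingers":0.9},{"tx":-2.4,"ty":-58,"tz":-21,"yaw":0,"fingers":0.9},{"tx":-2.4,"ty":-58,"tz":-21,"yaw":0,"fingers":0.9}]'
python3 -c "
from h import *
snap('wrist','w5');print(r.state()['joint_positions'])"
```

```text
clock: 11.25
tcp_pos: [0.5795, -0.2919, 0.4184]
tcp_rot: [[-0.993, -0.121, -0.0], [-0.121, 0.993, 0.001], [0.0, 0.001, -1.0]]
contact_force: [0.2, 0.7, -0.5]
width: 0.0233
grip_force: 39.5
[ 65.36872777  44.42856829 -67.57441388  88.37173036  41.84530582
  75.71789332  90.04598225]
```

View pics/w5.png

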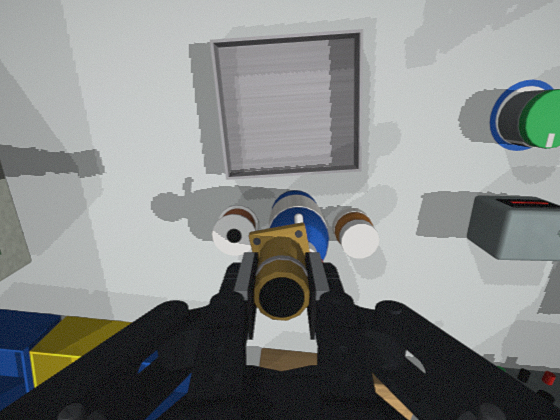

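Run:
```python
from h import *
f=load('w5');W=cloud(f)
q=np.array([ray(f,u,v,.03) for u,v in [(211,41),(362,31),(360,170),(228,178)]]); print(q.round(4),q.mean(0))
print([np.linalg.norm(q[i]-q[i-1]).round(3) for i in range(4)])
m=(np.abs(W[...,2]-.03)<.005)&(np.hypot(W[...,0]-.505,W[...,1]+.3)<.13)
h=cv2.minAreaRect((W[m][:,:2]*1000).astype(np.float32));print(m.sum(),h)
m=(np.abs(W[...,2]-.003)<.002)&(np.hypot(W[...,0]-.505,W[...,1]+.3)<.05);print(np.nanmedian(W[m][:,2]))
```

```text
[[ 0.4499 -0.3797  0.03  ]
 [ 0.4227 -0.2305  0.03  ]
 [ 0.5609 -0.2052  0.03  ]
 [ 0.5882 -0.3526  0.03  ]] [ 0.50543839 -0.2920163   0.03      ]
[np.float64(0.141), np.float64(0.152), np.float64(0.141), np.float64(0.15)]
2197 ((526.043701171875, -288.5307312011719), (187.54092407226562, 154.51943969726562), 10.643021583557129)
0.002842892395815644
```

```bash
python3 -m pendant '[{"tx":4.5,"ty":-1.5,"tz":0,"yaw":-0.065,"fingers":0.9},{"tx":8.6,"ty":-3,"tz":0,"yaw":-0.065,"fingers":0.9},{"tx":8.6,"ty":-3,"tz":5,"yaw":-0.065,"fingers":0.9},{"tx":8.6,"ty":-3,"tz":10,"yaw":-0.065,"fingers":0.9},{"tx":8.6,"ty":-3,"tz":14,"yaw":-0.065,"fingers":0.9},{"tx":8.6,"ty":-3,"tz":18,"yaw":-0.065,"fingers":0.9},{"tx":8.6,"ty":-3,"tz":20.5,"yaw":-0.065,"fingers":0.9},{"tx":8.6,"ty":-3,"tz":22.2,"yaw":-0.065,"fingers":0.9},{"tx":8.6,"ty":-3,"tz":22.3,"yaw":-0.065,"fingers":0.9},{"tx":8.6,"ty":-3,"tz":22.3,"yaw":-0.065,"fingers":0.6},{"tx":8.6,"ty":-3,"tz":22.3,"yaw":-0.065,"fingers":0.6},{"tx":8.6,"ty":-3,"tz":22.3,"yaw":-0.065,"fingers":0.6},{"tx":8.6,"ty":-3,"tz":20,"yaw":-0.065,"fingers":0.6},{"tx":8.6,"ty":-3,"tz":16,"yaw":-0.065,"fingers":0.6},{"tx":8.6,"ty":-3,"tz":11,"yaw":-0.065,"fingers":0.6},{"tx":8.6,"ty":-3,"tz":6,"yaw":-0.065,"fingers":0.4},{"tx":8.6,"ty":-3,"tz":1,"yaw":-0.065,"fingers":0.2},{"tx":5,"ty":0,"tz":1,"yaw":-0.065,"fingers":0},{"tx":1,"ty":2,"tz":1,"yaw":-0.065,"fingers":0},{"tx":0,"ty":2,"tz":0,"yaw":-0.065,"fingers":0}]'
python3 -c "
from conn import *
snap('wrist','w6');conn('w6',.498,-.332,.035,.047)"
```

```text
clock: 13.3
tcp_pos: [0.5795, -0.2665, 0.42]
tcp_rot: [[-0.981, -0.194, 0.002], [-0.194, 0.981, 0.002], [-0.002, 0.001, -1.0]]
contact_force: [0.2, -0.0, 0.6]
width: 0.0853
grip_force: 0.0
w6 456 ((497.58184814453125, -331.2542724609375), 11.869108200073242) 0.047280421307269865 [ 0.48611279 -0.34278047] [ 0.50926251 -0.31944291]
```

View pics/w6.png

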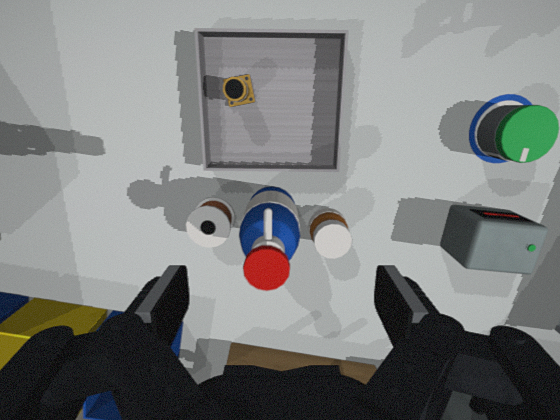

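```bash
python3 -m pendant '[{"tx":-1,"ty":5,"tz":0,"yaw":0,"fingers":0},{"tx":-2,"ty":10,"tz":0,"yaw":-0.15,"fingers":0},{"tx":-3,"ty":15,"tz":0,"yaw":-0.3,"fingers":0},{"tx":-4,"ty":20,"tz":0,"yaw":-0.45,"fingers":0},{"tx":-5,"ty":25,"tz":0,"yaw":-0.6,"fingers":0},{"tx":-6,"ty":30,"tz":0,"yaw":-0.75,"fingers":0},{"tx":-7,"ty":35,"tz":0,"yaw":-0.885,"fingers":0},{"tx":-8,"ty":40,"tz":0,"yaw":-0.885,"fingers":0},{"tx":-9,"ty":45,"tz":0,"yaw":-0.885,"fingers":0},{"tx":-9.5,"ty":50,"tz":0,"yaw":-0.885,"fingers":0},{"tx":-9.8,"ty":55.2,"tz":0,"yaw":-0.885,"fingers":0},{"tx":-9.8,"ty":55.2,"tz":0,"yaw":-0.885,"fingers":0},{"tx":-9.8,"ty":55.2,"tz":0,"yaw":-0.885,"fingers":0},{"tx":-9.8,"ty":55.2,"tz":0,"yaw":-0.885,"fingers":0}]'
python3 -c "
from h import *
s=r.state();print(s['joint_positions']); print(tool(.5691-s['tcp_pos'][0],.2939-s['tcp_pos'][1]),s['tcp_pos'])"
python3 car.py w7 1
python3 - <<'E'
from h import *
f=load('w6');W=cloud(f);H,S,V=cv2.split(cv2.cvtColor(f['p'],cv2.COLOR_RGB2HSV))
m=((H<6)|(H>174))&(S>150)&(np.abs(W[...,2]-.162)<.008)
print('pump',m.sum(),cv2.minEnclosingCircle((W[m][:,:2]*1000).astype(np.float32)),np.nanmedian(W[m][:,2]))
E
```

```text
clock: 14.75
tcp_pos: [0.5711, 0.2876, 0.4186]
tcp_rot: [[-0.479, -0.878, 0.001], [-0.878, 0.479, -0.002], [0.001, -0.001, -1.0]]
contact_force: [0.2, -0.0, -0.8]
width: 0.0854
grip_force: 0.0
[ 14.49405099  47.0951674  -72.99272165  89.61570343  45.82861808
  77.9596853   87.90418997]
[-0.46  0.48 -0.  ] [0.57111372 0.28761587 0.41862943]
hub [569.3 292.5] [55.3 18.7] n 1277 z 0.11640398216645204 bar dir 62.27413
strip yaw 7.169069 mid [567.2167  227.55711] n 1671 xr 0.43881736756440953 0.7171696869486092
strip yaw 14.848869 mid [598.3656  195.97144] n 218 xr 0.5868785978055527 0.6085048389768076
strip yaw 7.205968 mid [551.2043  357.75964] n 1479 xr 0.4228654339055302 0.7008409210054278
pump 1579 ((628.4022216796875, -269.463623046875), 18.9324951171875) 0.16189415029976453
```

```bash
python3 -m pendant '[{"tx":-0.4,"ty":0.4,"tz":4,"yaw":-0.01,"fingers":0.3},{"tx":-0.4,"ty":0.4,"tz":8,"yaw":-0.01,"fingers":0.3},{"tx":-0.4,"ty":0.4,"tz":11,"yaw":-0.01,"fingers":0.3},{"tx":-0.4,"ty":0.4,"tz":14,"yaw":-0.01,"fingers":0.3},{"tx":-0.4,"ty":0.4,"tz":15.5,"yaw":-0.01,"fingers":0.3},{"tx":-0.4,"ty":0.4,"tz":15.5,"yaw":-0.01,"fingers":0.3},{"tx":-0.4,"ty":0.4,"tz":15.5,"yaw":-0.01,"fingers":0.95},{"tx":-0.4,"ty":0.4,"tz":15.5,"yaw":-0.01,"fingers":0.95},{"tx":-0.4,"ty":0.4,"tz":15.5,"yaw":-0.01,"fingers":0.95},{"tx":-0.4,"ty":0.4,"tz":15.5,"yaw":-0.01,"fingers":0.95},{"tx":-0.4,"ty":0.4,"tz":15.5,"yaw":-0.01,"fingers":0.95},{"tx":-0.4,"ty":0.4,"tz":15.5,"yaw":-0.01,"fingers":0.95}]' 40
```

```text
clock: 16.0
tcp_pos: [0.5689, 0.2951, 0.2655]
tcp_rot: [[-0.469, -0.883, 0.002], [-0.883, 0.469, 0.001], [-0.001, -0.001, -1.0]]
contact_force: [-1.8, 0.0, 6.5]
width: 0.0193
grip_force: 41.0
```

```bash
python3 -m pendant '[{"tx":0,"ty":0,"tz":0,"yaw":0.05,"fingers":0.95},{"tx":0,"ty":0,"tz":0,"yaw":0.14,"fingers":0.95},{"tx":0,"ty":0,"tz":0,"yaw":0.25,"fingers":0.95},{"tx":0,"ty":0,"tz":0,"yaw":0.36,"fingers":0.95},{"tx":0,"ty":0,"tz":0,"yaw":0.47,"fingers":0.95},{"tx":0,"ty":0,"tz":0,"yaw":0.58,"fingers":0.95},{"tx":0,"ty":0,"tz":0,"yaw":0.69,"fingers":0.95},{"tx":0,"ty":0,"tz":0,"yaw":0.8,"fingers":0.95},{"tx":0,"ty":0,"tz":0,"yaw":0.91,"fingers":0.95},{"tx":0,"ty":0,"tz":0,"yaw":1.02,"fingers":0.95},{"tx":0,"ty":0,"tz":0,"yaw":1.13,"fingers":0.95},{"tx":0,"ty":0,"tz":0,"yaw":1.24,"fingers":0.95},{"tx":0,"ty":0,"tz":0,"yaw":1.35,"fingers":0.95},{"tx":0,"ty":0,"tz":0,"yaw":1.46,"fingers":0.95},{"tx":0,"ty":0,"tz":0,"yaw":1.55,"fingers":0.95},{"tx":0,"ty":0,"tz":0,"yaw":1.6,"fingers":0.95},{"tx":0,"ty":0,"tz":0,"yaw":1.6,"fingers":0.95},{"tx":0,"ty":0,"tz":0,"yaw":1.6,"fingers":0.95}]'
```

```text
clock: 17.8
tcp_pos: [0.569, 0.2949, 0.2655]
tcp_rot: [[-0.869, 0.494, 0.002], [0.494, 0.869, -0.0], [-0.002, 0.001, -1.0]]
contact_force: [-2.9, -2.1, 6.5]
width: 0.0194
grip_force: 41.0
```

```bash
python3 -m pendant '[{"tx":0,"ty":0,"tz":0,"yaw":0,"fingers":0.3},{"tx":0,"ty":0,"tz":0,"yaw":0,"fingers":0.3},{"tx":0,"ty":0,"tz":0,"yaw":0,"fingers":0.3},{"tx":0,"ty":0,"tz":-3,"yaw":0,"fingers":0.3},{"tx":0,"ty":0,"tz":-7,"yaw":0,"fingers":0.3},{"tx":0,"ty":0,"tz":-11,"yaw":-0.15,"fingers":0.3},{"tx":-2,"ty":0.6,"tz":-15.5,"yaw":-0.3,"fingers":0.3},{"tx":-3.9,"ty":1.2,"tz":-15.5,"yaw":-0.45,"fingers":0.3},{"tx":-3.9,"ty":1.2,"tz":-15.5,"yaw":-0.6,"fingers":0.3},{"tx":-3.9,"ty":1.2,"tz":-15.5,"yaw":-0.64,"fingers":0.3},{"tx":-3.9,"ty":1.2,"tz":-15.5,"yaw":-0.64,"fingers":0.3},{"tx":-3.9,"ty":1.2,"tz":-15.5,"yaw":-0.64,"fingers":0.3}]'
python3 car.py w8 1
```

```text
clock: 19.0
tcp_pos: [0.6086, 0.2858, 0.4184]
tcp_rot: [[-0.993, -0.122, -0.0], [-0.122, 0.993, -0.0], [0.0, 0.0, -1.0]]
contact_force: [0.7, -0.0, 0.3]
width: 0.0598
grip_force: 0.0
hub [569.2 293.6] [19.5 54.6] n 1473 z 0.11649000984822111 bar dir 150.37091
strip yaw 7.197724 mid [567.5797  227.51405] n 1643 xr 0.452843627869041 0.7174956495574947
strip yaw 7.2111154 mid [542.0918  356.56332] n 1630 xr 0.43690956276089493 0.6761139117547729
brass [284  41  26  29 245] [0.48674538 0.28420474 0.06389591]
```

View pics/w8.png

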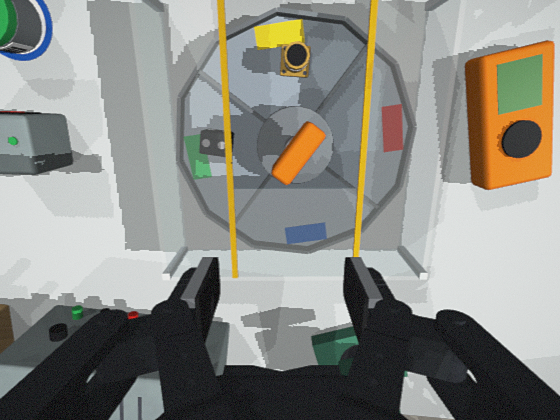

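```bash
python3 -c "
from conn import *
conn('w8',.485,.284);s=r.state()
f=load('w8');print(ray(f,296,55,.064))"
```

```text
w8 555 ((485.8136291503906, 283.8926696777344), 11.908079147338867) 0.06412555888560884 [0.47447844 0.27222303] [0.49738561 0.29558116]
[0.48623413 0.28342523 0.064     ]
```

```bash
python3 -m pendant '[{"tx":5,"ty":1.3,"tz":0,"yaw":0,"fingers":0.3},{"tx":10,"ty":1.3,"tz":0,"yaw":0,"fingers":0.3},{"tx":12.2,"ty":1.3,"tz":0,"yaw":0,"fingers":0.3},{"tx":12.2,"ty":1.3,"tz":4,"yaw":0,"fingers":0.3},{"tx":12.2,"ty":1.3,"tz":8,"yaw":0,"fingers":0.3},{"tx":12.2,"ty":1.3,"tz":12,"yaw":0,"fingers":0.3},{"tx":12.2,"ty":1.3,"tz":15,"yaw":0,"fingers":0.3},{"tx":12.2,"ty":1.3,"tz":18,"yaw":0,"fingers":0.3},{"tx":12.2,"ty":1.3,"tz":20,"yaw":0,"fingers":0.3},{"tx":12.2,"ty":1.3,"tz":21,"yaw":0,"fingers":0.3},{"tx":12.2,"ty":1.3,"tz":21,"yaw":0,"fingers":0.3},{"tx":12.2,"ty":1.3,"tz":21,"yaw":0,"fingers":0.9},{"tx":12.2,"ty":1.3,"tz":21,"yaw":0,"fingers":0.9},{"tx":12.2,"ty":1.3,"tz":21,"yaw":0,"fingers":0.9},{"tx":12.2,"ty":1.3,"tz":21,"yaw":0,"fingers":0.9},{"tx":12.2,"ty":1.3,"tz":21,"yaw":0,"fingers":0.9}]' 60
```

```text
clock: 20.65
tcp_pos: [0.4864, 0.2841, 0.2101]
tcp_rot: [[-0.992, -0.123, 0.002], [-0.123, 0.992, 0.001], [-0.002, 0.001, -1.0]]
contact_force: [-0.5, -2.0, 6.0]
width: 0.0224
grip_force: 58.6
```

```bash
python3 -m pendant '[{"tx":0,"ty":0,"tz":-3,"yaw":0,"fingers":0.9},{"tx":0,"ty":0,"tz":-7,"yaw":0,"fingers":0.9},{"tx":0,"ty":0,"tz":-12,"yaw":0,"fingers":0.9},{"tx":0,"ty":0,"tz":-16,"yaw":0,"fingers":0.9},{"tx":0,"ty":0,"tz":-21,"yaw":0,"fingers":0.9},{"tx":0.5,"ty":-5,"tz":-21,"yaw":0,"fingers":0.9},{"tx":1,"ty":-10,"tz":-21,"yaw":0,"fingers":0.9},{"tx":1.5,"ty":-15,"tz":-21,"yaw":0,"fingers":0.9},{"tx":2,"ty":-20,"tz":-21,"yaw":0,"fingers":0.9},{"tx":3,"ty":-25,"tz":-21,"yaw":0,"fingers":0.9},{"tx":4,"ty":-30,"tz":-21,"yaw":0,"fingers":0.9},{"tx":5,"ty":-35,"tz":-21,"yaw":0,"fingers":0.9},{"tx":6,"ty":-40,"tz":-21,"yaw":-0.065,"fingers":0.9},{"tx":6.5,"ty":-45,"tz":-21,"yaw":-0.065,"fingers":0.9},{"tx":7,"ty":-50,"tz":-21,"yaw":-0.065,"fingers":0.9},{"tx":7,"ty":-53.7,"tz":-21,"yaw":-0.065,"fingers":0.9},{"tx":7,"ty":-53.7,"tz":-21,"yaw":-0.065,"fingers":0.9},{"tx":7,"ty":-53.7,"tz":-21,"yaw":-0.065,"fingers":0.9},{"tx":7,"ty":-53.7,"tz":-21,"yaw":-0.065,"fingers":0.9}]'
python3 -c "
from h import *
snap('wrist','w9');s=r.state();print(tool(.4836-s['tcp_pos'][0],-.2575-s['tcp_pos'][1]),s['tcp_pos'])"
```

```text
clock: 22.55
tcp_pos: [0.4824, -0.2565, 0.4189]
tcp_rot: [[-0.982, -0.189, 0.0], [-0.189, 0.982, 0.0], [-0.0, 0.0, -1.0]]
contact_force: [-0.1, 0.5, 0.0]
width: 0.0224
grip_force: 59.1
[-0.08 -0.15  0.  ] [ 0.4825231  -0.25613996  0.41901095]
```

View pics/w9.png

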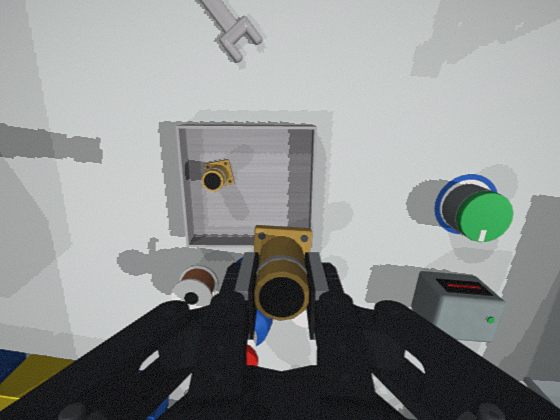

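```bash
python3 -m pendant '[{"tx":0,"ty":-0.1,"tz":5,"yaw":0,"fingers":0.9},{"tx":0,"ty":-0.1,"tz":10,"yaw":0,"fingers":0.9},{"tx":0,"ty":-0.1,"tz":14,"yaw":0,"fingers":0.9},{"tx":0,"ty":-0.1,"tz":18,"yaw":0,"fingers":0.9},{"tx":0,"ty":-0.1,"tz":20.5,"yaw":0,"fingers":0.9},{"tx":0,"ty":-0.1,"tz":22.2,"yaw":0,"fingers":0.9},{"tx":0,"ty":-0.1,"tz":22.3,"yaw":0,"fingers":0.9},{"tx":0,"ty":-0.1,"tz":22.3,"yaw":0,"fingers":0.6},{"tx":0,"ty":-0.1,"tz":22.3,"yaw":0,"fingers":0.6},{"tx":0,"ty":-0.1,"tz":22.3,"yaw":0,"fingers":0.6},{"tx":0,"ty":-0.1,"tz":20,"yaw":0,"fingers":0.6},{"tx":0,"ty":-0.1,"tz":16,"yaw":0,"fingers":0.6},{"tx":0,"ty":-0.1,"tz":11,"yaw":0,"fingers":0.6},{"tx":0,"ty":-0.1,"tz":6,"yaw":0,"fingers":0.6},{"tx":0,"ty":-0.1,"tz":1,"yaw":0,"fingers":1},{"tx":-5,"ty":-2,"tz":0,"yaw":0,"fingers":1},{"tx":-10,"ty":-4,"tz":0,"yaw":0,"fingers":1},{"tx":-14.1,"ty":-4.1,"tz":0,"yaw":0,"fingers":1},{"tx":-14.1,"ty":-4.1,"tz":0,"yaw":0,"fingers":1},{"tx":-14.1,"ty":-4.1,"tz":0,"yaw":0,"fingers":1}]'
python3 -c "
from conn import *
snap('wrist','w10');conn('w10',.498,-.332,.03,.047);conn('w10',.4836,-.2575,.03,.047)"
```

```text
clock: 24.6
tcp_pos: [0.6294, -0.2703, 0.419]
tcp_rot: [[-0.982, -0.189, 0.0], [-0.189, 0.982, 0.001], [-0.001, 0.001, -1.0]]
contact_force: [-1.4, -0.4, 0.9]
width: 0.0
grip_force: 0.0
w10 532 ((497.63983154296875, -331.2447814941406), 11.895031929016113) 0.0471038335731523 [ 0.48620926 -0.34276762] [ 0.50933386 -0.31988216]
w10 531 ((482.0279846191406, -258.9071960449219), 11.843803405761719) 0.04710005106967978 [ 0.47057152 -0.27058459] [ 0.49362967 -0.24707721]
```

View pics/w10.png

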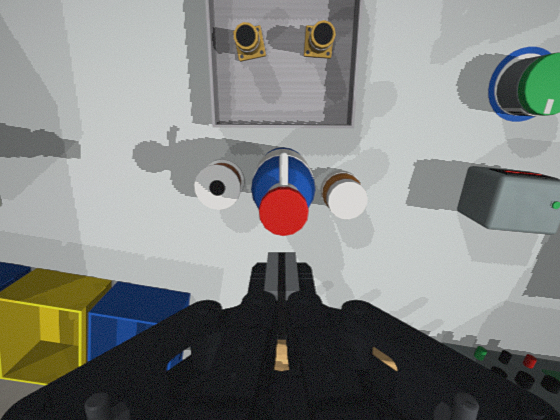

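```bash
python3 -m pendant '[{"tx":0,"ty":0,"tz":4,"yaw":0,"fingers":1},{"tx":0,"ty":0,"tz":7,"yaw":0,"fingers":1},{"tx":0,"ty":0,"tz":8.2,"yaw":0,"fingers":1},{"tx":0,"ty":0,"tz":8.7,"yaw":0,"fingers":1},{"tx":0,"ty":0,"tz":9.1,"yaw":0,"fingers":1},{"tx":0,"ty":0,"tz":9.4,"yaw":0,"fingers":1},{"tx":0,"ty":0,"tz":9.5,"yaw":0,"fingers":1},{"tx":0,"ty":0,"tz":9.5,"yaw":0,"fingers":1},{"tx":0,"ty":0,"tz":9.5,"yaw":0,"fingers":1}]'
```

```text
clock: 25.55
tcp_pos: [0.6287, -0.2722, 0.3261]
tcp_rot: [[-0.983, -0.186, 0.001], [-0.186, 0.983, -0.002], [-0.001, -0.002, -1.0]]
contact_force: [-5.0, -1.5, 5.7]
width: -0.0001
grip_force: 3.2
```

```bash
python3 -m pendant '[{"tx":0,"ty":0,"tz":0.2,"yaw":0,"fingers":1},{"tx":0,"ty":0,"tz":0.3,"yaw":0,"fingers":1},{"tx":0,"ty":0,"tz":0.3,"yaw":0,"fingers":1},{"tx":0,"ty":0,"tz":0.3,"yaw":0,"fingers":1}]'
```

```text
clock: 25.95
tcp_pos: [0.6288, -0.272, 0.3254]
tcp_rot: [[-0.983, -0.186, 0.002], [-0.186, 0.983, -0.003], [-0.001, -0.004, -1.0]]
contact_force: [-8.4, -1.6, 16.9]
width: -0.0001
grip_force: 8.5
```

```bash
python3 -m pendant '[{"tx":0,"ty":0,"tz":-1,"yaw":0,"fingers":1},{"tx":0,"ty":0,"tz":-3,"yaw":0,"fingers":1},{"tx":0,"ty":0,"tz":-6,"yaw":0,"fingers":1},{"tx":0,"ty":0,"tz":-9.5,"yaw":0,"fingers":1},{"tx":-0.5,"ty":5,"tz":-9.5,"yaw":0,"fingers":0.6},{"tx":-1,"ty":10,"tz":-9.5,"yaw":0.1,"fingers":0.3},{"tx":-2,"ty":15,"tz":-9.5,"yaw":0.2,"fingers":0.3},{"tx":-2.5,"ty":20,"tz":-9.5,"yaw":0.3,"fingers":0.3},{"tx":-3,"ty":25,"tz":-9.5,"yaw":0.4,"fingers":0.3},{"tx":-3.5,"ty":30,"tz":-9.5,"yaw":0.5,"fingers":0.3},{"tx":-4,"ty":35,"tz":-9.5,"yaw":0.6,"fingers":0.3},{"tx":-4.4,"ty":40,"tz":-9.5,"yaw":0.7,"fingers":0.3},{"tx":-4.7,"ty":45,"tz":-9.5,"yaw":0.7,"fingers":0.3},{"tx":-4.7,"ty":50,"tz":-9.5,"yaw":0.7,"fingers":0.3},{"tx":-4.7,"ty":56.7,"tz":-9.5,"yaw":0.7,"fingers":0.3},{"tx":-4.7,"ty":56.7,"tz":-9.5,"yaw":0.7,"fingers":0.3},{"tx":-4.7,"ty":56.7,"tz":-9.5,"yaw":0.7,"fingers":0.3}]'
python3 car.py w11 1; python3 -c "
from h import *
s=r.state();R=np.array(s['tcp_rot']);print(np.degrees(np.arctan2(R[1,0],R[0,0])),tool(.5691-s['tcp_pos'][0],.2936-s['tcp_pos'][1]),s['joint_positions'])
f=load('w8')
for u,v in [(217,143),(217,150)]:
  q=ray(f,u,v,.056);print(q,np.degrees(np.arctan2(q[1]-.2936,q[0]-.5691)))"
```

```text
clock: 27.65
tcp_pos: [0.5661, 0.2992, 0.4178]
tcp_rot: [[-0.876, 0.483, 0.001], [0.483, 0.876, 0.004], [0.001, 0.004, -1.0]]
contact_force: [0.2, -0.3, -0.3]
width: 0.0599
grip_force: 0.0
hub [568.4 295.1] [18.2 55.1] n 1255 z 0.11666761764143951 bar dir 150.36816
strip yaw 7.165165 mid [547.20355 356.8228 ] n 1583 xr 0.42298215893241586 0.7009702011220136
strip yaw 7.137402 mid [564.5665  226.61649] n 1496 xr 0.43918691574148316 0.7179984620453973
150.9298277480185 [-0.28 -0.18 -0.  ] [  7.45525332  38.13385076 -57.55437577  89.97186353  33.531119
  70.53837345   4.96509302]
[0.5761585  0.21455465 0.056     ] -84.89720115130247
[0.58326011 0.21499366 0.056     ] -79.78828126751564
```

```bash
python3 -m pendant '[{"tx":-0.3,"ty":-0.2,"tz":4,"yaw":0.01,"fingers":0.3},{"tx":-0.3,"ty":-0.2,"tz":8,"yaw":0.01,"fingers":0.3},{"tx":-0.3,"ty":-0.2,"tz":11,"yaw":0.01,"fingers":0.3},{"tx":-0.3,"ty":-0.2,"tz":14,"yaw":0.01,"fingers":0.3},{"tx":-0.3,"ty":-0.2,"tz":15.5,"yaw":0.01,"fingers":0.3},{"tx":-0.3,"ty":-0.2,"tz":15.5,"yaw":0.01,"fingers":0.3},{"tx":-0.3,"ty":-0.2,"tz":15.5,"yaw":0.01,"fingers":0.95},{"tx":-0.3,"ty":-0.2,"tz":15.5,"yaw":0.01,"fingers":0.95},{"tx":-0.3,"ty":-0.2,"tz":15.5,"yaw":0.01,"fingers":0.95},{"tx":-0.3,"ty":-0.2,"tz":15.5,"yaw":0.01,"fingers":0.95},{"tx":-0.3,"ty":-0.2,"tz":15.5,"yaw":0.01,"fingers":0.95},{"tx":-0.3,"ty":-0.2,"tz":15.5,"yaw":0.01,"fingers":0.95}]' 40
```

```text
clock: 28.9
tcp_pos: [0.5715, 0.2923, 0.263]
tcp_rot: [[-0.867, 0.498, 0.005], [0.498, 0.867, 0.004], [-0.002, 0.006, -1.0]]
contact_force: [3.5, 4.9, 0.3]
width: 0.0194
grip_force: 41.8
```

```bash
python3 -m pendant '[{"tx":0,"ty":0,"tz":0,"yaw":0.05,"fingers":0.95},{"tx":0,"ty":0,"tz":0,"yaw":0.14,"fingers":0.95},{"tx":0,"ty":0,"tz":0,"yaw":0.25,"fingers":0.95},{"tx":0,"ty":0,"tz":0,"yaw":0.36,"fingers":0.95},{"tx":0,"ty":0,"tz":0,"yaw":0.47,"fingers":0.95},{"tx":0,"ty":0,"tz":0,"yaw":0.58,"fingers":0.95},{"tx":0,"ty":0,"tz":0,"yaw":0.69,"fingers":0.95},{"tx":0,"ty":0,"tz":0,"yaw":0.8,"fingers":0.95},{"tx":0,"ty":0,"tz":0,"yaw":0.91,"fingers":0.95},{"tx":0,"ty":0,"tz":0,"yaw":1.02,"fingers":0.95},{"tx":0,"ty":0,"tz":0,"yaw":1.13,"fingers":0.95},{"tx":0,"ty":0,"tz":0,"yaw":1.24,"fingers":0.95},{"tx":0,"ty":0,"tz":0,"yaw":1.35,"fingers":0.95},{"tx":0,"ty":0,"tz":0,"yaw":1.46,"fingers":0.95},{"tx":0,"ty":0,"tz":0,"yaw":1.55,"fingers":0.95},{"tx":0,"ty":0,"tz":0,"yaw":1.6,"fingers":0.95},{"tx":0,"ty":0,"tz":0,"yaw":1.6,"fingers":0.95},{"tx":0,"ty":0,"tz":0,"yaw":1.6,"fingers":0.95}]'
```

```text
clock: 30.7
tcp_pos: [0.5677, 0.2919, 0.2629]
tcp_rot: [[0.522, 0.853, -0.004], [0.853, -0.522, -0.002], [-0.004, -0.003, -1.0]]
contact_force: [-12.2, -3.7, 12.8]
width: 0.0195
grip_force: 43.6
```

```bash
python3 -m pendant '[{"tx":0,"ty":0,"tz":0,"yaw":0,"fingers":0.3},{"tx":0,"ty":0,"tz":0,"yaw":0,"fingers":0.3},{"tx":0,"ty":0,"tz":0,"yaw":0,"fingers":0.3},{"tx":0,"ty":0,"tz":-3,"yaw":0,"fingers":0.3},{"tx":0,"ty":0,"tz":-7,"yaw":0,"fingers":0.3},{"tx":0,"ty":0,"tz":-11,"yaw":-0.15,"fingers":0.3},{"tx":1,"ty":2,"tz":-15.5,"yaw":-0.3,"fingers":0.3},{"tx":1.6,"ty":3.8,"tz":-15.5,"yaw":-0.45,"fingers":0.3},{"tx":1.6,"ty":3.8,"tz":-15.5,"yaw":-0.6,"fingers":0.3},{"tx":1.6,"ty":3.8,"tz":-15.5,"yaw":-0.75,"fingers":0.3},{"tx":1.6,"ty":3.8,"tz":-15.5,"yaw":-0.9,"fingers":0.3},{"tx":1.6,"ty":3.8,"tz":-15.5,"yaw":-1.05,"fingers":0.3},{"tx":1.6,"ty":3.8,"tz":-15.5,"yaw":-1.2,"fingers":0.3},{"tx":1.6,"ty":3.8,"tz":-15.5,"yaw":-1.35,"fingers":0.3},{"tx":1.6,"ty":3.8,"tz":-15.5,"yaw":-1.5,"fingers":0.3},{"tx":1.6,"ty":3.8,"tz":-15.5,"yaw":-1.65,"fingers":0.3},{"tx":1.6,"ty":3.8,"tz":-15.5,"yaw":-1.8,"fingers":0.3},{"tx":1.6,"ty":3.8,"tz":-15.5,"yaw":-1.95,"fingers":0.3},{"tx":1.6,"ty":3.8,"tz":-15.5,"yaw":-2.1,"fingers":0.3},{"tx":1.6,"ty":3.8,"tz":-15.5,"yaw":-2.24,"fingers":0.3}]'
python3 car.py w12 1
```

```text
clock: 32.7
tcp_pos: [0.6116, 0.2842, 0.4156]
tcp_rot: [[-0.992, -0.123, 0.0], [-0.123, 0.992, 0.0], [-0.0, 0.0, -1.0]]
contact_force: [-0.3, 1.0, -0.1]
width: 0.0599
grip_force: 0.0
hub [569.  293.7] [54.5 19.7] n 1527 z 0.11649079105726895 bar dir 58.65514
strip yaw 7.556119 mid [573.33435 227.99309] n 1548 xr 0.4568272536023178 0.7175819292836421
strip yaw 7.539159 mid [549.47217 357.26746] n 1504 xr 0.4407863753406941 0.677524364433095
```

View pics/w12.png

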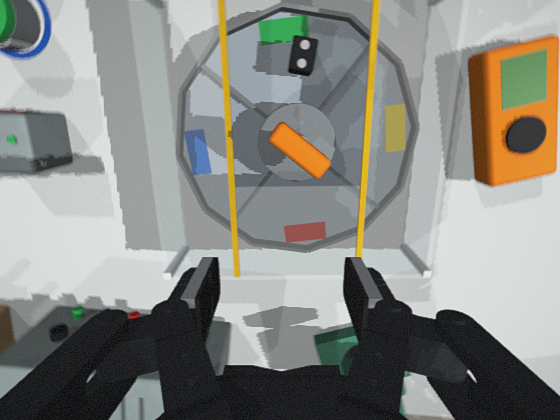

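```bash
python3 -m pendant '[{"tx":2,"ty":-5,"tz":0,"yaw":0,"fingers":0},{"tx":4,"ty":-10,"tz":0,"yaw":0,"fingers":0},{"tx":7,"ty":-15,"tz":0,"yaw":0,"fingers":0},{"tx":9,"ty":-19,"tz":0,"yaw":0,"fingers":0},{"tx":11,"ty":-23,"tz":0,"yaw":0,"fingers":0},{"tx":12,"ty":-27,"tz":0,"yaw":0,"fingers":0},{"tx":13,"ty":-29,"tz":0,"yaw":0,"fingers":0},{"tx":13,"ty":-29,"tz":0,"yaw":0,"fingers":0},{"tx":13,"ty":-29,"tz":0,"yaw":0,"fingers":0}]'
python3 t2.py w13; python3 -c "
from conn import *
f=load('w12');q=ray(f,304,55,.056);print('block',q)
for fn in ('w13',): 
  conn(fn,.498,-.332,.03,.047);conn(fn,.482,-.2585,.03,.047)"
```

```text
clock: 33.65
tcp_pos: [0.5164, -0.0191, 0.4159]
tcp_rot: [[-0.993, -0.115, 0.001], [-0.115, 0.993, 0.0], [-0.001, 0.0, -1.0]]
contact_force: [-0.1, 0.5, 0.9]
width: 0.0855
grip_force: 0.0
jar [ 0.48160803 -0.02032859] 0.04581238267730803 0.029744574800133705 5.989236755027896 78
pad (array([ 0.48061571, -0.0197704 ]), np.float64(0.03718968051416101), 779)
scanner 3379 ((603.3707885742188, -7.744606018066406), (59.607765197753906, 79.13257598876953), 5.2857747077941895)
block [0.48775013 0.2893282  0.056     ]conn.py:5: RuntimeWarning: Mean of empty slice.
  P=W[m]; h=cv2.minEnclosingCircle((P[:,:2]*1000).astype(np.float32)); print(fn,len(P),h,P[:,2].mean(),P[:,:2].min(0),P[:,:2].max(0))
  ret = ret.dtype.type(ret / rcount)
Traceback (most recent call last):
  File "conn.py", line 5, in conn
    P=W[m]; h=cv2.minEnclosingCircle((P[:,:2]*1000).astype(np.float32)); print(fn,len(P),h,P[:,2].mean(),P[:,:2].min(0),P[:,:2].max(0))
                                                                                                         ~~~~~~~~~~~^^^
ValueError: zero-size array to reduction operation minimum which has no identity
```

Run:
```python
from meas import *
snap('top','top9')
f,W,c,z,rad,ang,n=jar('top9'); print(c,ang)
W=cloud(f)
for x,y in [(.498,-.331),(.482,-.259),(.628,-.27)]:
    u,v=proj(f,(x,y,.047 if x<.6 else .162)).astype(int); print(W[v-1:v+2,u-1:u+2].reshape(-1,3).max(0))
print(ticket.finish_job())
```

```text
[ 0.48120728 -0.01761709] 5.517626942609199
[ 0.503844   -0.3239144   0.05340867]
[nan nan nan]
[ 0.63214103 -0.26358198  0.16620745]
the job is handed in; nothing more can be done
None
```

The job is handed in: the jar's label faces the scanner, both brass connectors found are in the dish, the pump cap was pushed to its stop and released, and the terminal block is turned to the window; the last overhead check had no depth reading on one connector, which the wrist camera had measured standing in the dish right after I placed it.

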